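# Dress the console table: candlesticks in order of height

## Robot

A 6-joint arm with a two-finger parallel gripper is mounted at the origin on the work surface. World frame = base frame: x ahead of the robot, y to its left, z up, the work surface at z = 0. Lengths are in m, angles in degrees, forces in N, time in s.
With the tool pointing down it reaches from about 0.25 to 0.725 m from the base axis. Payload 9.7 kg.
Tool frame: the origin (TCP) lies between the finger pads; the fingertips stand 19 mm ahead of it and the grasp point (between the pads) is the TCP; x points along the fingers, y is the direction in which the jaws open and shut, and the axes are right-handed (so a half turn about x gives the same grasp; the last joint's range is limited). The gripper opens to 85 mm and grips with 20 to 120 N. Pads are 22 mm wide; open, the fingers measure 114 mm over their backs; the gripper's body (76 mm by 85 mm) begins 54 mm behind the grasp point. The pads swing forward as they close: fully open they stand 13 mm farther back than shut.
Start: joints at [66.062, 4.979, 10.078, 95.1, 0, 90], TCP at [0.223, 0.503, 0.217] pointing down, gripper open.
Joint ranges: [-179.16, 179.16], [-48.56, 103.87], [-65.8, 70.77], [-126.05, 130.52], [-82.76, 87.17], [-180, 180]. Speed limits (degrees/s): [127.2, 127.2, 147.25, 180, 180, 180].

## Interface

Orientations are given as [roll, pitch, yaw] about the fixed x, y, z axes, in that order (R = Rz(yaw) Ry(pitch) Rx(roll)).
In Python, from workcell import bot gives the robot as it stands. The module is installed in compiled form; this text tells all that it offers.
- The arm moves only by the shell command python3 -m handwheel 'ROWS' [FORCE]. ROWS is JSON, a list of rows, each a list of 7 numbers: the turn, a rotation vector about the tool's x, y, z in degrees, then the shift along the tool's x, y, z in m, then the closure, from -1 (fully open) to 1 (shut), so that 0 is half open. In form: [[ax, ay, az, dx, dy, dz, fingers], ...]. A call has 1 to 20 rows; each row is the pose to reach, as a shift and turn from the pose commanded when the call began, along the tool's axes at that moment; what a row does not reach only later rows make up. A row lasts 1/8 s, in which the tool goes at most 62.5 mm and 10.7 degrees, less where a joint would pass 70% of its speed; a pose out of reach is approached as far as the arm can. A call with a gripper value outside its range is refused whole. The fingers move at their own pace and stop on an object; FORCE is the grip in N (left out, the last holds). Time passes only in rows, so rows that repeat a pose let the fingers close. It gives the time, the measured TCP pose, the force and the opening at its end, in the units of the state.
- bot.get_obs(): the state, without advancing time (a new reading comes with each control period).
- bot.camera(name): name is "side" or "top"; returns a dict with "frame" (384x512x3 uint8, red, green, blue), "fx", "fy", "cx", "cy" (pixels), "k1" (the pictures are not rectified: a ray, as slopes to the right and down, at radius r is drawn at 1 + k1 r^2 times it, then the intrinsics apply), "R" (3x3) and "t" (3): a world point X has camera coordinates R X + t. Camera axes: x right, y down, z forward; pixel columns grow to the right and rows downward; lengths in m; the calibration is good to about 2 mm. A picture is of the moment at which its call begins. There is no depth.
- bot.job_done(): hands the job in, once; it reports no verdict.
Trained networks look in a picture, given as the dict that the camera call returned (one of the last four; its "shot" number tells which), for a name from the list of things; names that differ only in an ending like _2 or _b are one class to them, and where a whole thing is asked for, a point or a joint stands for the part that bears it (a point fixed in the world has none). Each returns a list of dicts, best first, with "conf" (0 to 1); they miss things now and then, are a little off and sometimes report something else, mostly with a low value. They report only what shows in the picture. A call takes as long as a camera call.
- bot.look_for(name, picture): "bbox" ([left, top, width, height] as shares, 0 to 1, of the picture: columns of its width, rows of its height, round what is visible of it).
- bot.tip_of(name, picture): "centre" ([column, row] as shares, 0 to 1, of the picture: columns of its width, rows of its height: a listed point, or the origin of a listed thing).
The state is a dict: "time": time; "q": joint angles; "qd": joint speeds; "joint_efforts": joint torques, N m; "ee_pos": TCP position; "tcp_rot": TCP orientation; "wrist_force": force on the tool from outside, world axes, zero at the start; "torque": the same for the moment, N m; "opening": finger opening in m.
Only numpy, scipy, OpenCV 4.12 (cv2) and the standard library are available. Lean on these libraries where they do the work, as an engineer would, in place of code of your own. Each camera call takes 0.05 s, during which the arm holds its last target.

## Task

Stand the four black iron candlesticks on the row of stone coasters, one centred on each, in order of height so that they rise towards the potted plant: the tallest on the coaster nearest the plant, the shortest on the one farthest from it. Do not knock any candlestick over, leave the green glass vase standing where it is, and leave all four candlesticks upright and let go.

Things in the scene. Friction and masses are not known exactly. Their poses are not given: they have to be found in the camera images.
- stick70_mid (a point): centre (half-way up) of the shortest of four loose black iron candlesticks without candles, 70 mm tall, standing upright on the table; z axis up along it. All four are alike but for height: round foot 58 mm across and 10 mm thick, stem 16 mm across, and on top a round solid cup 34 mm across that takes up the uppermost 26 mm (straight-sided over the uppermost 21 mm), brass-coloured on its top face: grip here. 0.2 to 0.4 kg.
- stick92_mid (a point): centre (half-way up) of the second shortest of four loose black iron candlesticks without candles, 92 mm tall, standing upright on the table; z axis up along it. All four are alike but for height: round foot 58 mm across and 10 mm thick, stem 16 mm across, and on top a round solid cup 34 mm across that takes up the uppermost 26 mm (straight-sided over the uppermost 21 mm), brass-coloured on its top face: grip here. 0.2 to 0.4 kg.
- stick114_mid (a point): centre (half-way up) of the second tallest of four loose black iron candlesticks without candles, 114 mm tall, standing upright on the table; z axis up along it. All four are alike but for height: round foot 58 mm across and 10 mm thick, stem 16 mm across, and on top a round solid cup 34 mm across that takes up the uppermost 26 mm (straight-sided over the uppermost 21 mm), brass-coloured on its top face: grip here. 0.2 to 0.4 kg.
- stick136_mid (a point): centre (half-way up) of the tallest of four loose black iron candlesticks without candles, 136 mm tall, standing upright on the table; z axis up along it. All four are alike but for height: round foot 58 mm across and 10 mm thick, stem 16 mm across, and on top a round solid cup 34 mm across that takes up the uppermost 26 mm (straight-sided over the uppermost 21 mm), brass-coloured on its top face: grip here. 0.2 to 0.4 kg.
- coaster1: the leftmost (largest y), as seen by the robot, of four fixed round pale stone coasters, 84 mm across and 6 mm thick, in a row some 105 mm apart on a dark wooden board (120 x 460 x 10 mm). Origin at the centre of its underside, 10 mm above the table; its top is 16 mm above the table. z axis up.
- coaster2: the second from the left, as seen by the robot, of four fixed round pale stone coasters, 84 mm across and 6 mm thick, in a row some 105 mm apart on a dark wooden board (120 x 460 x 10 mm). Origin at the centre of its underside, 10 mm above the table; its top is 16 mm above the table. z axis up.
- coaster3: the third from the left, as seen by the robot, of four fixed round pale stone coasters, 84 mm across and 6 mm thick, in a row some 105 mm apart on a dark wooden board (120 x 460 x 10 mm). Origin at the centre of its underside, 10 mm above the table; its top is 16 mm above the table. z axis up.
- coaster4: the rightmost (smallest y), as seen by the robot, of four fixed round pale stone coasters, 84 mm across and 6 mm thick, in a row some 105 mm apart on a dark wooden board (120 x 460 x 10 mm). Origin at the centre of its underside, 10 mm above the table; its top is 16 mm above the table. z axis up.
- plant: potted plant, fixed, beyond one end of the coaster row (on the left, y > 0, at some starts and on the right, y < 0, at others; a white fluted bowl is at the other end). Origin at the centre of the underside of its pale round pot, which is 100 mm across and 85 mm high; the foliage is about 110 mm across and reaches 215 mm above the table.
- vase_mid (a point): centre (half-way up) of a loose green glass bud vase, 85 mm tall, 64 mm across at its widest, standing on the table among the candlesticks; to be left alone. z axis up.

How it is judged:
By the outcome, as a careful person would: the job done as asked, in the order asked, and still so for the second after the job is handed in, with the robot touching nothing.
It also fails if it takes over 104 s, if anything falls off the work surface, if the arm or the gripper's body presses on something with over 40 N, if the wrist force passes 120 N, or if a joint passes its speed limit or range.

## Working session

There is one attempt and no reset: what is moved stays moved. The work goes in short steps, Python scripts to look and compute and a shell command to move; the robot and the scene stay as the last step left them, time stands still between calls to the robot, and variables do not carry over. Pictures are saved under pics/ and viewed, and the job is handed in when it is done.

```bash
mkdir -p pics
cat > h.py <<'E'
import numpy as np, cv2, json
from workcell import bot
def px2ray(c,u,v):
    x=(u-c['cx'])/c['fx']; y=(v-c['cy'])/c['fy']
    rd=np.hypot(x,y); r=rd
    for _ in range(30): r=rd/(1+c['k1']*r*r)
    s=r/rd if rd>0 else 1
    R=np.array(c['R']);t=np.array(c['t'])
    return -R.T@t, R.T@np.array([x*s,y*s,1])
def at_z(c,u,v,z):
    o,d=px2ray(c,u,v); return o+d*(z-o[2])/d[2]
def proj(c,X):
    p=np.array(c['R'])@np.array(X)+np.array(c['t']); x,y=p[0]/p[2],p[1]/p[2]
    s=1+c['k1']*(x*x+y*y); return c['fx']*x*s+c['cx'],c['fy']*y*s+c['cy']
def save(c,n): cv2.imwrite('pics/'+n,cv2.cvtColor(c['frame'],cv2.COLOR_RGB2BGR))
E
python3 - <<'E'
from h import *
o=bot.get_obs(); print({k:np.round(v,3).tolist() for k,v in o.items()})
Z={'stick70_mid':.035,'stick92_mid':.046,'stick114_mid':.057,'stick136_mid':.068,'coaster1':.01,'coaster2':.01,'coaster3':.01,'coaster4':.01,'plant':0,'vase_mid':.0425}
for n in('top','side'):
    c=bot.camera(n); save(c,n+'0.png'); print(n,c['shot'],'cam pos',np.round(-np.array(c['R']).T@c['t'],3))
    for k,z in Z.items():
        for r in bot.tip_of(k,c)[:3]:
            u,v=r['centre'][0]*512,r['centre'][1]*384
            print(k,round(r['conf'],2),round(u),round(v),np.round(at_z(c,u,v,z),3)[:2])
E
```

```text
{'time': 0.0, 'q': [66.062, 5.011, 10.034, 95.098, -0.0, 90.0], 'qd': [-0.084, -0.106, -0.005, -0.019, 0.009, 0.017], 'joint_efforts': [0.0, -52.039, 46.48, 0.017, -0.0, 0.0], 'ee_pos': [0.223, 0.502, 0.216], 'tcp_rot': [-89.728, 89.925, -113.666], 'wrist_force': [0.084, 0.634, 0.391], 'torque': [-0.019, -0.008, 0.034], 'opening': 0.086}
top 1 cam pos [ 0.44  -0.015  1.109]
stick70_mid 0.72 139 219 [0.476 0.295]
stick92_mid 0.61 201 234 [0.442 0.134]
stick114_mid 0.78 311 227 [ 0.464 -0.138]
stick114_mid 0.62 381 247 [ 0.42  -0.311]
stick136_mid 0.81 375 245 [ 0.425 -0.293]
stick136_mid 0.57 199 236 [0.437 0.137]
stick136_mid 0.38 310 228 [ 0.462 -0.135]
coaster1 0.98 187 169 [0.61  0.181]
coaster1 0.95 227 164 [0.625 0.078]
coaster1 0.64 265 168 [ 0.617 -0.022]
coaster2 0.98 187 169 [0.61  0.181]
coaster2 0.95 227 164 [0.625 0.078]
coaster2 0.64 265 168 [ 0.617 -0.022]
coaster3 0.98 187 169 [0.61  0.181]
coaster3 0.95 227 164 [0.625 0.078]
coaster3 0.64 265 168 [ 0.617 -0.022]
coaster4 0.98 187 169 [0.61  0.181]
coaster4 0.95 227 164 [0.625 0.078]
coaster4 0.64 265 168 [ 0.617 -0.02
[... 202 characters left out ...]
176 181 [0.483 0.3  ]
stick92_mid 0.65 191 204 [0.428 0.134]
stick114_mid 0.69 262 243 [ 0.441 -0.155]
stick136_mid 0.85 300 269 [ 0.426 -0.299]
stick136_mid 0.6 205 162 [0.598 0.296]
coaster1 0.81 276 212 [ 0.626 -0.02 ]
coaster1 0.75 255 199 [0.631 0.079]
coaster1 0.59 311 226 [ 0.648 -0.141]
coaster2 0.81 276 212 [ 0.626 -0.02 ]
coaster2 0.75 255 199 [0.631 0.079]
coaster2 0.59 311 226 [ 0.648 -0.141]
coaster3 0.81 276 212 [ 0.626 -0.02 ]
coaster3 0.75 255 199 [0.631 0.079]
coaster3 0.59 311 226 [ 0.648 -0.141]
coaster4 0.81 276 212 [ 0.626 -0.02 ]
coaster4 0.75 255 199 [0.631 0.079]
coaster4 0.59 311 226 [ 0.648 -0.141]
plant 0.98 207 164 [0.679 0.392]
vase_mid 0.69 223 221 [0.442 0.005]
```

View pics/top0.png

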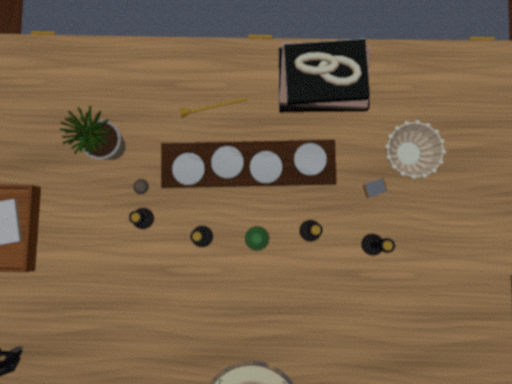

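View pics/side0.png

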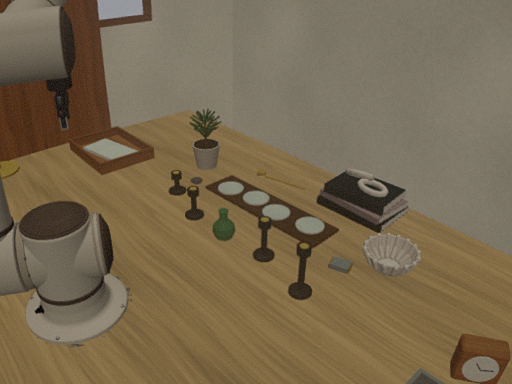

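```bash
cat > meas.py <<'E'
from h import *
def blobs(mask,mn):
    n,l,s,ce=cv2.connectedComponentsWithStats(mask.astype(np.uint8)); return [(ce[i],s[i]) for i in range(1,n) if s[i][4]>=mn]
if __name__=='__main__':
    from scipy.spatial.transform import Rotation as Ro
    ob=bot.get_obs(); print(np.round(Ro.from_euler('xyz',ob['tcp_rot'],degrees=True).as_matrix(),3))
    for n in('top','side'):
        c=bot.camera(n); f=c['frame'].astype(int); hsv=cv2.cvtColor(c['frame'],cv2.COLOR_RGB2HSV)
        r,g,b=f[...,0],f[...,1],f[...,2]
        print(n,'coasters')
        for ce,s in blobs((f.min(2)>135)&(abs(r-b)<40),100):
            print(np.round(ce,1),s[2:5],np.round(at_z(c,*ce,.016)[:2],4))
        print('dark')
        for ce,s in blobs(f.max(2)<52,60): print(np.round(ce,1),s)
        print('brass')
        m=(hsv[...,0]>15)&(hsv[...,0]<32)&(hsv[...,1]>130)&(hsv[...,2]>90)
        for ce,s in blobs(m,10): print(np.round(ce,1),s[4],[np.round(at_z(c,*ce,h)[:2],3).tolist() for h in(.07,.092,.114,.136)])
        big=cv2.resize(c['frame'][190:270,110:420] if n=='top' else c['frame'][160:310,140:350],None,fx=2.5 if n=='top' else 3.5,fy=2.5 if n=='top' else 3.5)
        cv2.imwrite('pics/z_%s.png'%n,big[...,::-1])
E
python3 meas.py
```

```text
[[-0.     0.406  0.914]
 [ 0.     0.914 -0.406]
 [-1.     0.    -0.   ]]
top coasters
[329.4  66.1] [ 63  29 550] [ 0.8924 -0.1877]
[408.1 153. ] [ 23  23 405] [ 0.663  -0.3924]
[309.8 158.8] [ 30  29 669] [ 0.6428 -0.1388]
[226.8 161.5] [ 30  30 670] [0.6314 0.0772]
[265.5 166.4] [ 30  30 670] [ 0.6206 -0.0238]
[187.8 168.3] [ 29  29 661] [0.6113 0.1787]
[  7.8 222.3] [ 19  44 689] [0.4606 0.6394]
[244.9 375.5] [ 52  16 428] [0.0939 0.0167]
dark
[323.4  78.3] [ 280   40   89   72 3588]
[342.3  70.9] [331  64  21  13 164]
[ 96.1 136.2] [ 69 114  48  42 933]
[327.7 173. ] [320 163  15  21 118]
[298.  175.1] [280 165  42  19 176]
[167.7 176.3] [162 168  15  19  95]
[144.3 218.2] [134 209  19  19 242]
[307.6 230.6] [300 221  19  20 219]
[203.7 236. ] [194 227  18  19 217]
[372.6 244. ] [362 235  26  20 344]
[  8.9 360.9] [  0 348  22  28 364]
brass
[43.3 33.3] 79 [[0.944, 0.552], [0.933, 0.54], [0.922, 0.528], [0.912, 0.516]]
[259.9  36.5] 88 [[0.945, -0.002], [0.934, -0.002], [0.924, -0.003], [0.913, -0.003]]
[481.5  38.8] 80 [[0.945, -0.558], [0.934, -0.546], [0.924, -0.535], [0.913, 
[... 662 characters left out ...]
6  81  36 507]
[107. 246.] [101 219  12  54 334]
[  6.3 229.8] [  0 221  14  16  71]
[263.9 242.2] [254 220  20  42 313]
[301.6 273.6] [289 242  23  57 437]
[ 75.1 296.7] [ 39 277  65  28 190]
brass
[  8.2 168. ] 284 [[0.056, 0.71], [0.048, 0.659], [0.039, 0.608], [0.031, 0.556]]
[276.5 178.5] 155 [[0.697, 0.052], [0.667, 0.023], [0.637, -0.006], [0.606, -0.035]]
[175.5 172. ] 16 [[0.481, 0.296], [0.458, 0.259], [0.435, 0.221], [0.412, 0.184]]
[192.7 188. ] 19 [[0.461, 0.173], [0.439, 0.139], [0.417, 0.106], [0.395, 0.073]]
[264.5 219. ] 34 [[0.507, -0.093], [0.484, -0.117], [0.46, -0.142], [0.436, -0.166]]
[303.8 245.4] 45 [[0.498, -0.244], [0.475, -0.263], [0.451, -0.282], [0.428, -0.301]]
```

```bash
python3 -m handwheel '[[11,0,0,0,-0.014,0.053,-1],[22,0,0,0,-0.029,0.106,-1],[33,0,0,0,-0.043,0.16,-1],[44,0,0,0,-0.057,0.213,-1],[55,0,0,0,-0.072,0.266,-1],[66.06,0,0,0,-0.0858,0.3193,-1],[66.06,0,0,0,-0.0858,0.3193,-1],[66.06,0,0,0,-0.0858,0.3193,-1],[66.06,0,0,0,-0.0858,0.3193,-1],[66.06,0,0,0,-0.0858,0.3193,-1]]' 40
```

```text
time: 2.45
ee_pos: [0.4795, 0.2955, 0.217]
tcp_rot: [130.7, 90.0, 40.9]
wrist_force: [-0.4, -0.2, 0.4]
opening: 0.0855
```

```bash
python3 -m handwheel '[[0,0,0,0.05,0.0005,0,-1],[0,0,0,0.1,0.0005,0,-1],[0,0,0,0.135,0.0005,0,-1],[0,0,0,0.159,0.0005,0,-1],[0,0,0,0.159,0.0005,0,-1],[0,0,0,0.159,0.0005,0,-1],[0,0,0,0.159,0.0005,0,-1]]'
python3 - <<'E'
from h import *
for n in('top','side'):
    c=bot.camera(n); save(c,n+'1.png')
    cv2.imwrite('pics/%s1z.png'%n,cv2.resize(c['frame'][170:260,90:200] if n=='top' else c['frame'][110:210,120:230],None,fx=5,fy=5)[...,::-1])
    o=bot.get_obs()['ee_pos']; print(o, proj(c,o))
E
```

```text
time: 3.32
ee_pos: [0.4813, 0.2953, 0.0594]
tcp_rot: [120.7, 89.9, 30.8]
wrist_force: [0.1, 0.0, 1.4]
opening: 0.0853
[0.4812116  0.29517212 0.05912803] (np.float64(136.08735862056085), np.float64(216.45179416284853))
[0.48115395 0.29506465 0.05887912] (np.float64(175.92993226756928), np.float64(175.1596277190376))
```

View pics/side1z.png

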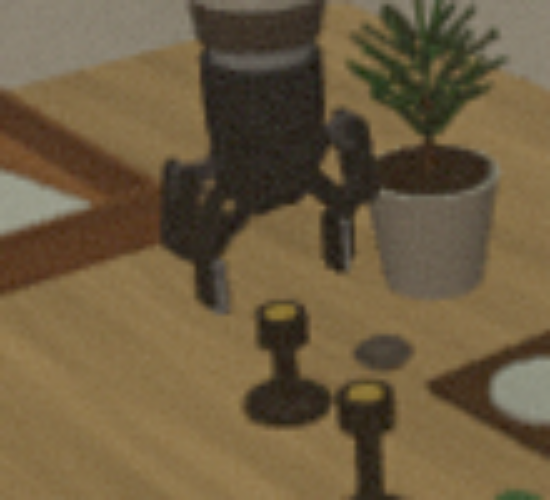

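View pics/top1z.png

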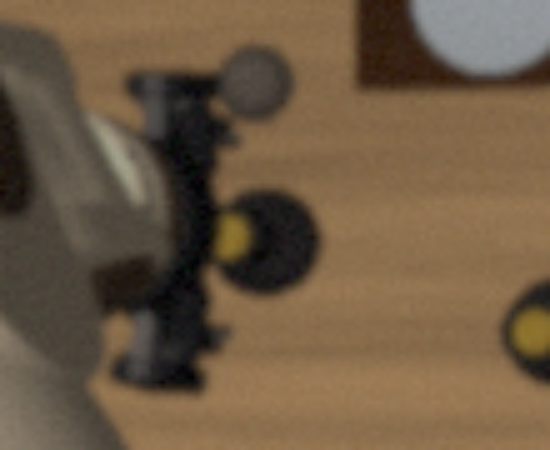

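Run:
```python
from h import *
c=bot.camera('side')
for y in (.295,.33):
  for dz in(-.006,0,.03):
    print(y,dz,[np.round(proj(c,[.481+s*.043,y,.059+dz]),1) for s in(-1,1)])
print(proj(c,[.48,.295,.07]),proj(c,[.48,.295,0.01]),proj(c,[.48,.295,0]))
```

```text
0.295 -0.006 [array([164.8, 180.9]), array([187. , 172.8])]
0.295 0 [array([164.6, 179.2]), array([186.9, 171.2])]
0.295 0.03 [array([163.8, 170.8]), array([186.3, 163. ])]
0.33 -0.006 [array([159., 177.]), array([181. , 169.2])]
0.33 0 [array([158.8, 175.4]), array([180.9, 167.6])]
0.33 0.03 [array([158. , 167.1]), array([180.3, 159.5])]
(np.float64(175.40471312967784), np.float64(172.20480693341145)) (np.float64(176.68282595291282), np.float64(188.49720755740012)) (np.float64(176.8947923358346), np.float64(191.14962598569798))
```

Run:
```python
from h import *
c=bot.camera('side')
o=bot.get_obs(); print(o['time'],o['ee_pos'],o['q'],o['qd'])
f=cv2.resize(c['frame'][110:210,120:230],None,fx=6,fy=6)
for P in ([.481,.295,.059],[.438,.295,.053],[.524,.295,.053],[.438,.295,.113],[.524,.295,.113]):
    u,v=proj(c,P); cv2.circle(f,(int((u-120+.5)*6),int((v-110+.5)*6)),3,(255,0,0),-1)
cv2.imwrite('pics/side2z.png',f[...,::-1])
```

```text
3.525 [0.48095914 0.2948869  0.05840101] [ 3.15126060e+01  6.71682674e+00 -5.55722423e+00  7.76728230e+01
  1.49679502e-03  1.21509868e+02] [-0.06882892  0.15679871 -0.31770985 -0.07133857 -0.03836766  0.0617329 ]
```

View pics/side2z.png

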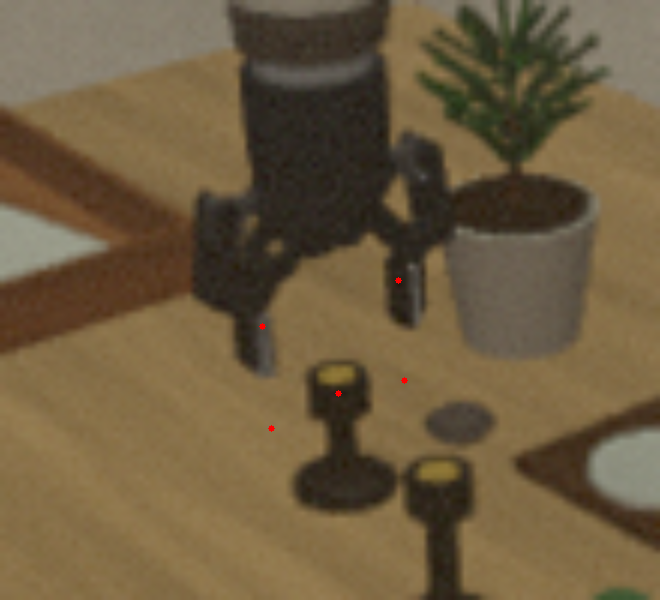

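The pictures show the fingertips about 9 px (roughly 30 mm) higher than the reported TCP implies: tips at (163.7,172) in the side view, with (164.8,181) expected. Going down a further 28 mm is safe either way, because the open fingers clear the foot. I'll do that and look again.

```bash
python3 -m handwheel '[[0,0,0,0.01,0,0,-1],[0,0,0,0.02,0,0,-1],[0,0,0,0.028,0,0,-1],[0,0,0,0.028,0,0,-1],[0,0,0,0.028,0,0,-1]]'
python3 - <<'E'
from h import *
cs=[bot.camera(n) for n in('top','side')]
o=bot.get_obs(); print(o['ee_pos'],o['wrist_force'])
for c,n,(y0,x0,y1,x1) in zip(cs,'ts',[(170,90,260,200),(110,120,210,230)]):
    f=cv2.resize(c['frame'][y0:y1,x0:x1],None,fx=6,fy=6,interpolation=cv2.INTER_CUBIC)
    cv2.imwrite('pics/%s3z.png'%n,f[...,::-1])
E
```

```text
time: 4.15
ee_pos: [0.4807, 0.2948, 0.0299]
tcp_rot: [118.3, 90.0, 28.3]
wrist_force: [0.2, 0.6, -0.3]
opening: 0.0854
[0.48090741 0.29484133 0.03017366] [-0.87186062  0.22224266  0.35717996]
```

View pics/s3z.png

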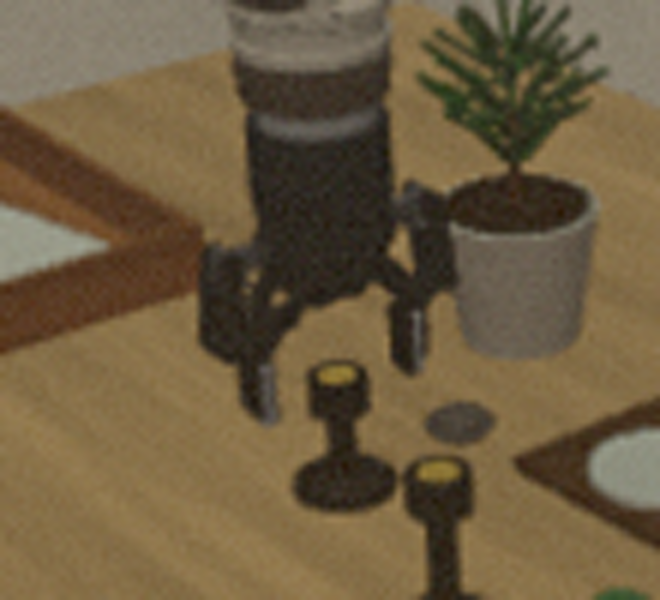

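View pics/t3z.png

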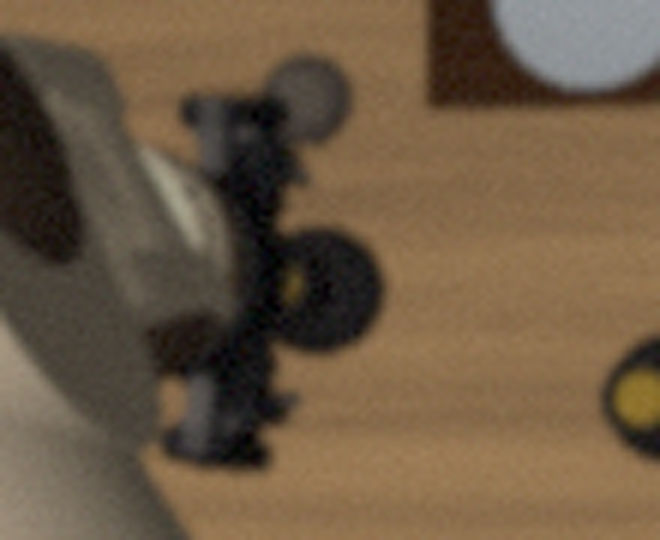

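The tips triangulate to about z=0.055, while the reported TCP is z=0.030. So the reported height looks about 30 mm too low, and x and y agree. From here I'll use relative heights and check them against contact and the pictures. Next I lower a little and close.

```bash
python3 -m handwheel '[[0,0,0,0.006,0,0,-1],[0,0,0,0.006,0,0,0],[0,0,0,0.006,0,0,1],[0,0,0,0.006,0,0,1],[0,0,0,0.006,0,0,1],[0,0,0,0.006,0,0,1],[0,0,0,0.006,0,0,1],[0,0,0,0.006,0,0,1]]' 40
python3 - <<'E'
from h import *
cs=[bot.camera(n) for n in('top','side')]
o=bot.get_obs(); print(o['ee_pos'],o['wrist_force'],o['opening'])
for c,n,(y0,x0,y1,x1) in zip(cs,'ts',[(170,90,260,200),(110,120,210,230)]):
    f=cv2.resize(c['frame'][y0:y1,x0:x1],None,fx=6,fy=6,interpolation=cv2.INTER_CUBIC)
    cv2.imwrite('pics/%s4z.png'%n,f[...,::-1])
E
```

```text
time: 5.25
ee_pos: [0.4809, 0.2948, 0.024]
tcp_rot: [111.6, 90.0, 21.6]
wrist_force: [1.9, 0.5, 2.5]
opening: 0.0329
[0.48091169 0.29479793 0.02399239] [ 1.87064839 -0.84983997  2.7919255 ] 0.032782953752539264
```

View pics/s4z.png

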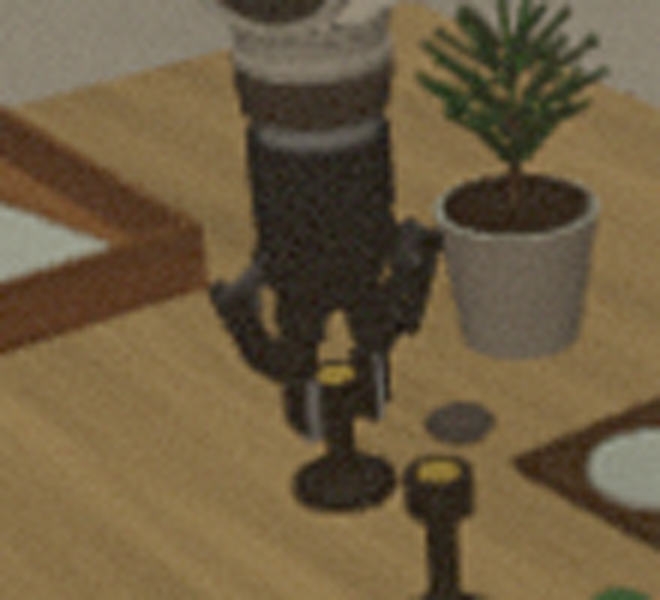

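```bash
python3 -m handwheel '[[0,0,0,-0.03,0,0,1],[0,0,0,-0.07,0,0,1],[0,0,0,-0.1,0,0,1],[0,0,0,-0.1,0.018,0.048,1],[0,0,0,-0.1,0.036,0.096,1],[0,0,0,-0.1,0.054,0.145,1],[0,0,0,-0.1,0.072,0.193,1],[0,0,0,-0.1,0.09,0.241,1],[0,0,0,-0.1,0.108,0.289,1],[0,0,0,-0.1,0.126,0.338,1],[0,0,0,-0.1,0.144,0.386,1],[0,0,0,-0.1,0.155,0.415,1],[0,0,0,-0.1,0.162,0.434,1],[0,0,0,-0.1,0.162,0.434,1],[0,0,0,-0.1,0.162,0.434,1],[0,0,0,-0.1,0.162,0.434,1]]'
python3 - <<'E'
from h import *
cs=[bot.camera(n) for n in('top','side')]
save(cs[0],'t5.png'); save(cs[1],'s5.png')
E
```

```text
time: 7.35
ee_pos: [0.6426, -0.1382, 0.124]
tcp_rot: [163.2, 90.0, 73.2]
wrist_force: [-0.1, 0.7, -2.5]
opening: 0.0333
```

View pics/s5.png

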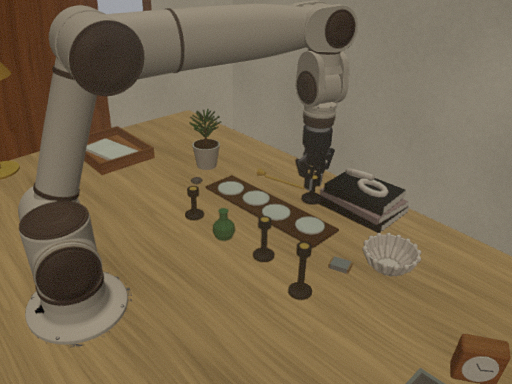

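Run:
```python
from h import *
from meas import blobs
for n in('top','side'):
    c=bot.camera(n); hsv=cv2.cvtColor(c['frame'],cv2.COLOR_RGB2HSV)
    print(n,[np.round(proj(c,[.6426,-.1385,z]),1).tolist() for z in(.1,.16,.17,.18)])
    m=(hsv[...,0]>15)&(hsv[...,0]<32)&(hsv[...,1]>130)&(hsv[...,2]>80)
    print([(np.round(ce,1).tolist(),s[4]) for ce,s in blobs(m,5) if 280<ce[0]<350 and 100<ce[1]<210])
    x0,y0=(280,120) if n=='top' else (260,130)
    f=cv2.resize(c['frame'][y0:y0+110,x0:x0+110],None,fx=5,fy=5)
    cv2.imwrite('pics/%s6z.png'%n[0],f[...,::-1])
```

```text
top [[313.8, 152.6], [317.1, 147.4], [317.7, 146.5], [318.3, 145.5]]
[]
side [[311.3, 199.2], [313.1, 180.1], [313.4, 176.9], [313.7, 173.6]]
[([314.6, 176.8], np.int32(16))]
```

View pics/s6z.png

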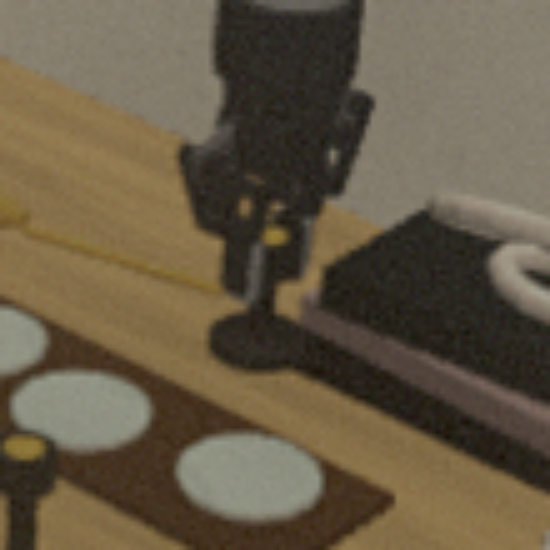

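```bash
python3 -m handwheel '[[0,0,0,0.03,0,0.0005,1],[0,0,0,0.055,0,0.0005,1],[0,0,0,0.072,0,0.0005,1],[0,0,0,0.079,0,0.0005,1],[0,0,0,0.082,0,0.0005,1],[0,0,0,0.083,0,0.0005,1],[0,0,0,0.083,0,0.0005,1]]'
```

```text
time: 8.43
ee_pos: [0.6431, -0.1399, 0.0415]
tcp_rot: [77.1, 89.9, -12.9]
wrist_force: [0.6, -0.2, -1.7]
opening: 0.0325
```

```bash
python3 -m handwheel '[[0,0,0,0.001,0,0,1],[0,0,0,0.0015,0,0,1],[0,0,0,0.0015,0,0,1]]'
python3 - <<'E'
from h import *
c=bot.camera('side'); f=cv2.resize(c['frame'][150:250,260:370],None,fx=6,fy=6); cv2.imwrite('pics/s7z.png',f[...,::-1])
E
```

```text
time: 8.8
ee_pos: [0.6431, -0.1398, 0.04]
tcp_rot: [77.3, 89.9, -12.7]
wrist_force: [-0.1, 1.1, 2.2]
opening: 0.0328
```

View pics/s7z.png

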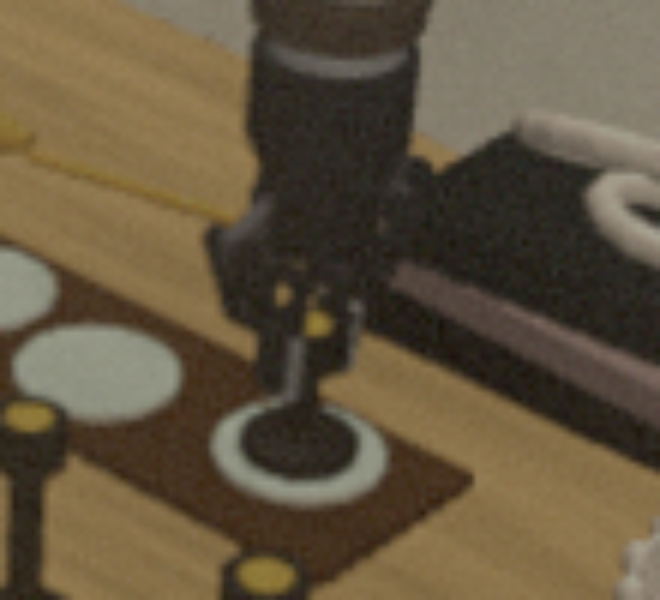

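```bash
python3 -m handwheel '[[0,0,0,0,0,0,0.2],[0,0,0,0,0,0,-1],[0,0,0,0,0,0,-1],[0,0,0,0,0,0,-1],[0,0,0,0,0,0,-1],[0,0,0,-0.03,0,0,-1],[0,0,0,-0.06,0,0,-1],[0,0,0,-0.11,0,0,-1],[0,0,0,-0.11,-0.03,-0.04,-1],[0,0,0,-0.11,-0.06,-0.08,-1],[0,0,0,-0.11,-0.09,-0.121,-1],[0,0,0,-0.11,-0.12,-0.162,-1],[0,0,0,-0.11,-0.15,-0.203,-1],[0,0,0,-0.11,-0.18,-0.243,-1],[0,0,0,-0.11,-0.206,-0.278,-1],[0,0,0,-0.11,-0.206,-0.278,-1],[0,0,0,-0.11,-0.206,-0.278,-1]]'
python3 - <<'E'
from h import *
c=bot.camera('side'); f=cv2.resize(c['frame'][140:250,160:350],None,fx=4,fy=4); cv2.imwrite('pics/s8z.png',f[...,::-1])
print(bot.get_obs()['ee_pos'])
E
```

```text
time: 10.98
ee_pos: [0.4369, 0.1382, 0.1495]
tcp_rot: [83.2, 90.0, -6.8]
wrist_force: [-0.7, -0.3, -0.7]
opening: 0.0856
[0.43708969 0.13780304 0.14932697]
```

View pics/s8z.png

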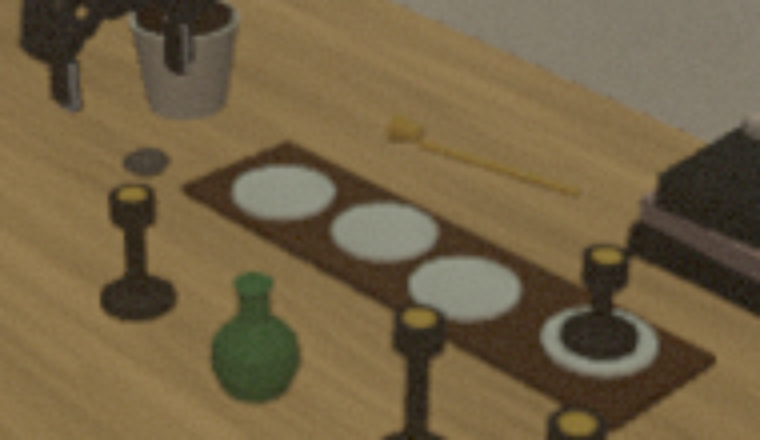

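The 70 stick is upright and centred on coaster 4. Next is the 92.

```bash
python3 -m handwheel '[[0,0,0,0.04,0,0,-1],[0,0,0,0.075,0,0,-1],[0,0,0,0.095,0,0,-1],[0,0,0,0.1035,0,0,-1],[0,0,0,0.1035,0,0,-1],[0,0,0,0.1035,0,0,0],[0,0,0,0.1035,0,0,1],[0,0,0,0.1035,0,0,1],[0,0,0,0.1035,0,0,1],[0,0,0,0.1035,0,0,1],[0,0,0,0.1035,0,0,1],[0,0,0,0.1035,0,0,1]]' 40
python3 - <<'E'
from h import *
c=bot.camera('side'); f=cv2.resize(c['frame'][140:250,160:270],None,fx=5,fy=5); cv2.imwrite('pics/s9z.png',f[...,::-1])
E
```

```text
time: 12.52
ee_pos: [0.4373, 0.1384, 0.0464]
tcp_rot: [103.3, 89.9, 13.3]
wrist_force: [2.8, -0.1, 5.8]
opening: 0.0328
```

View pics/s9z.png

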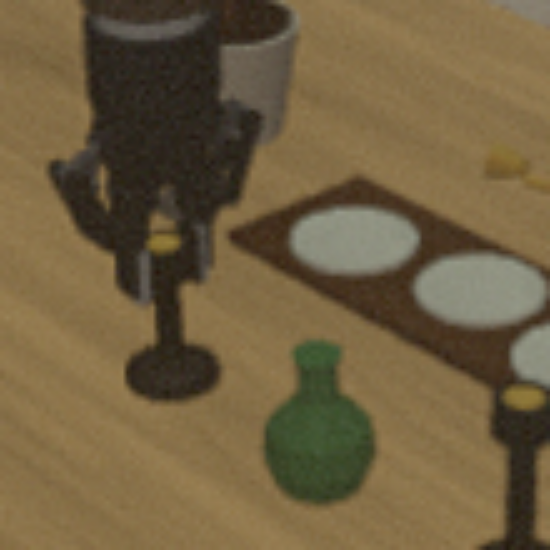

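```bash
python3 -m handwheel '[[0,0,0,-0.03,0,0,1],[0,0,0,-0.07,0,0,1],[0,0,0,-0.11,0,0,1],[0,0,0,-0.11,0.036,0.032,1],[0,0,0,-0.11,0.072,0.064,1],[0,0,0,-0.11,0.108,0.096,1],[0,0,0,-0.11,0.144,0.128,1],[0,0,0,-0.11,0.17,0.15,1],[0,0,0,-0.11,0.1835,0.162,1],[0,0,0,-0.11,0.1835,0.162,1],[0,0,0,-0.11,0.1835,0.162,1],[0,0,0,-0.08,0.1835,0.162,1],[0,0,0,-0.05,0.1835,0.162,1],[0,0,0,-0.03,0.1835,0.162,1],[0,0,0,-0.021,0.1835,0.162,1],[0,0,0,-0.018,0.1835,0.162,1],[0,0,0,-0.017,0.1835,0.162,1],[0,0,0,-0.017,0.1835,0.162,1]]'
python3 - <<'E'
from h import *
print(bot.get_obs()['ee_pos'])
c=bot.camera('side'); f=cv2.resize(c['frame'][140:250,240:350],None,fx=5,fy=5); cv2.imwrite('pics/s10z.png',f[...,::-1])
E
```

```text
time: 14.82
ee_pos: [0.6206, -0.0237, 0.0636]
tcp_rot: [88.3, 89.9, -1.7]
wrist_force: [0.3, 0.0, -4.0]
opening: 0.0326
[ 0.62057287 -0.02374447  0.06360478]
```

View pics/s10z.png

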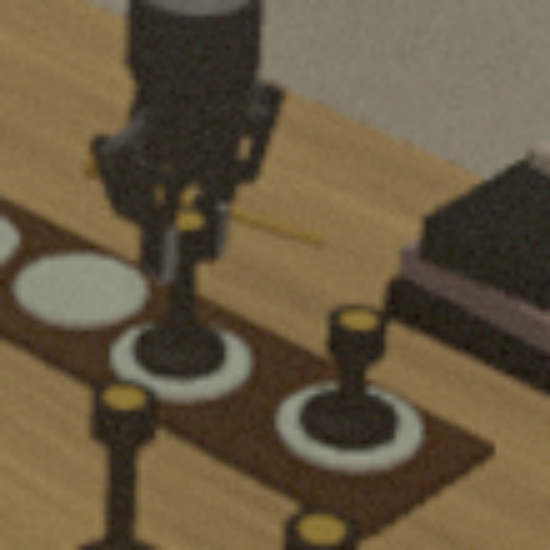

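```bash
python3 -m handwheel '[[0,0,0,0.001,0,0,1],[0,0,0,0.0015,0,0,1],[0,0,0,0.0015,0,0,1]]'; python3 -m handwheel '[[0,0,0,0,0,0,0.2],[0,0,0,0,0,0,-1],[0,0,0,0,0,0,-1],[0,0,0,0,0,0,-1],[0,0,0,0,0,0,-1],[0,0,0,-0.03,0,0,-1],[0,0,0,-0.06,0,0,-1],[0,0,0,-0.11,0,0,-1],[0,0,0,-0.11,-0.04,0.029,-1],[0,0,0,-0.11,-0.08,0.058,-1],[0,0,0,-0.11,-0.12,0.088,-1],[0,0,0,-0.11,-0.161,0.118,-1],[0,0,0,-0.11,-0.161,0.118,-1],[0,0,0,-0.11,-0.161,0.118,-1],[0,0,0,-0.11,-0.161,0.118,-1]]'
python3 - <<'E'
from h import *
c=bot.camera('side'); f=cv2.resize(c['frame'][130:310,160:350],None,fx=3.2,fy=3.2); cv2.imwrite('pics/s11z.png',f[...,::-1])
print(bot.get_obs()['ee_pos'])
E
```

```text
time: 15.25
ee_pos: [0.6207, -0.0238, 0.0624]
tcp_rot: [89.1, 89.9, -0.9]
wrist_force: [-0.8, -0.3, 6.4]
opening: 0.0328
time: 17.12
ee_pos: [0.4598, -0.1413, 0.1711]
tcp_rot: [-145.7, 90.0, 124.4]
wrist_force: [-0.6, 0.9, -0.7]
opening: 0.0855
[ 0.45981936 -0.14124695  0.17104347]
```

View pics/s11z.png

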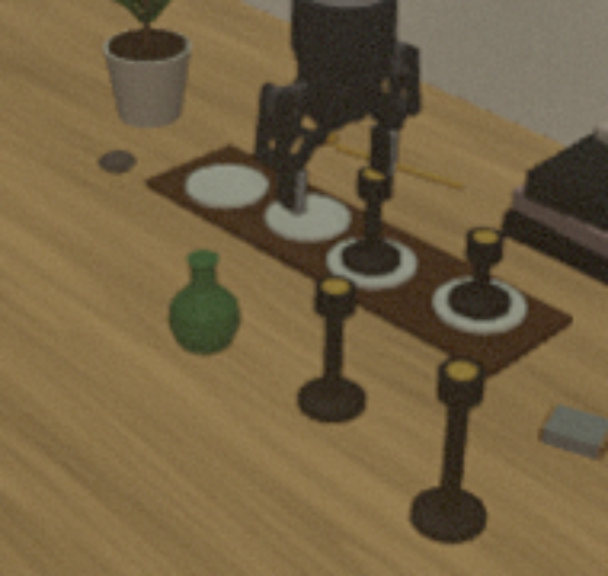

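```bash
python3 -m handwheel '[[0,0,0,0.04,0,0.0005,-1],[0,0,0,0.075,0,0.0005,-1],[0,0,0,0.095,0,0.0005,-1],[0,0,0,0.103,0,0.0005,-1],[0,0,0,0.103,0,0.0005,-1],[0,0,0,0.103,0,0.0005,0],[0,0,0,0.103,0,0.0005,1],[0,0,0,0.103,0,0.0005,1],[0,0,0,0.103,0,0.0005,1],[0,0,0,0.103,0,0.0005,1],[0,0,0,0.103,0,0.0005,1],[0,0,0,0.103,0,0.0005,1]]' 40
python3 - <<'E'
from h import *
c=bot.camera('side'); f=cv2.resize(c['frame'][160:280,210:330],None,fx=4,fy=4); cv2.imwrite('pics/s12z.png',f[...,::-1])
E
```

```text
time: 18.68
ee_pos: [0.4597, -0.1424, 0.069]
tcp_rot: [75.7, 89.9, -14.3]
wrist_force: [0.1, 0.0, 5.3]
opening: 0.0328
```

View pics/s12z.png

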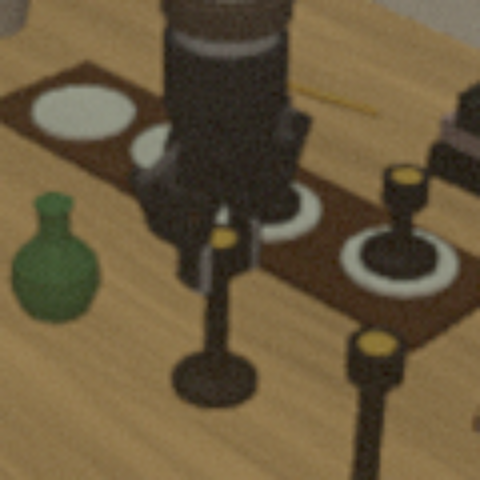

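```bash
python3 -m handwheel '[[0,0,0,-0.04,0,0,1],[0,0,0,-0.09,0,0,1],[0,0,0,-0.15,0,0,1],[0,0,0,-0.15,0.035,-0.044,1],[0,0,0,-0.15,0.07,-0.088,1],[0,0,0,-0.15,0.1,-0.13,1],[0,0,0,-0.15,0.13,-0.17,1],[0,0,0,-0.15,0.155,-0.2,1],[0,0,0,-0.15,0.1717,-0.2194,1],[0,0,0,-0.15,0.1717,-0.2194,1],[0,0,0,-0.15,0.1717,-0.2194,1],[0,0,0,-0.11,0.1717,-0.2194,1],[0,0,0,-0.07,0.1717,-0.2194,1],[0,0,0,-0.04,0.1717,-0.2194,1],[0,0,0,-0.024,0.1717,-0.2194,1],[0,0,0,-0.019,0.1717,-0.2194,1],[0,0,0,-0.017,0.1717,-0.2194,1],[0,0,0,-0.017,0.1717,-0.2194,1]]'
python3 - <<'E'
from h import *
print(bot.get_obs()['ee_pos'])
c=bot.camera('side'); f=cv2.resize(c['frame'][130:250,210:330],None,fx=4.5,fy=4.5); cv2.imwrite('pics/s13z.png',f[...,::-1])
E
```

```text
time: 20.98
ee_pos: [0.6314, 0.0771, 0.0864]
tcp_rot: [96.9, 89.9, 6.9]
wrist_force: [-0.0, -0.3, -4.4]
opening: 0.0327
[0.63142611 0.07712084 0.08641365]
```

View pics/s13z.png

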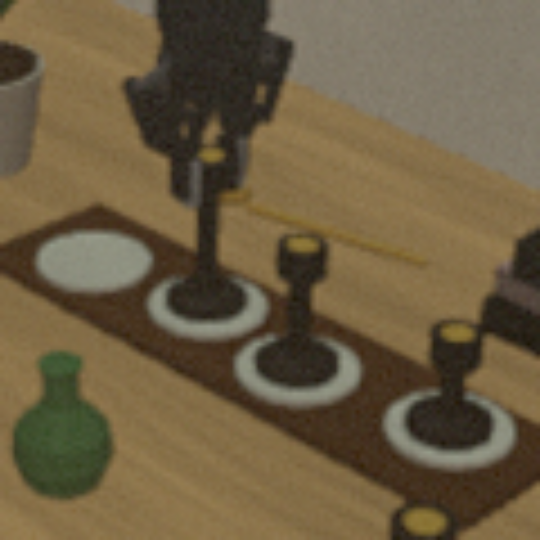

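```bash
python3 -m handwheel '[[0,0,0,0.001,0,0,1],[0,0,0,0.0018,0,0,1],[0,0,0,0.0018,0,0,1]]'; python3 -m handwheel '[[0,0,0,0,0,0,0.2],[0,0,0,0,0,0,-1],[0,0,0,0,0,0,-1],[0,0,0,0,0,0,-1],[0,0,0,0,0,0,-1],[0,0,0,-0.03,0,0,-1],[0,0,0,-0.06,0,0,-1],[0,0,0,-0.115,0,0,-1],[0,0,0,-0.115,-0.028,0.052,-1],[0,0,0,-0.115,-0.056,0.104,-1],[0,0,0,-0.115,-0.084,0.156,-1],[0,0,0,-0.115,-0.112,0.208,-1],[0,0,0,-0.115,-0.14,0.26,-1],[0,0,0,-0.115,-0.168,0.312,-1],[0,0,0,-0.115,-0.19,0.353,-1],[0,0,0,-0.115,-0.2044,0.379,-1],[0,0,0,-0.115,-0.2044,0.379,-1],[0,0,0,-0.115,-0.2044,0.379,-1],[0,0,0,-0.115,-0.2044,0.379,-1]]'
python3 - <<'E'
from h import *
c=bot.camera('side'); f=cv2.resize(c['frame'][130:310,160:350],None,fx=3.2,fy=3.2); cv2.imwrite('pics/s14z.png',f[...,::-1])
print(bot.get_obs()['ee_pos'])
E
```

```text
time: 21.4
ee_pos: [0.6315, 0.077, 0.085]
tcp_rot: [89.6, 89.9, -0.4]
wrist_force: [-0.5, -1.8, 4.8]
opening: 0.0325
time: 23.78
ee_pos: [0.427, -0.3011, 0.1985]
tcp_rot: [121.8, 90.0, 31.8]
wrist_force: [-0.2, -0.4, -0.2]
opening: 0.0854
[ 0.42700876 -0.3010932   0.19852834]
```

View pics/s14z.png

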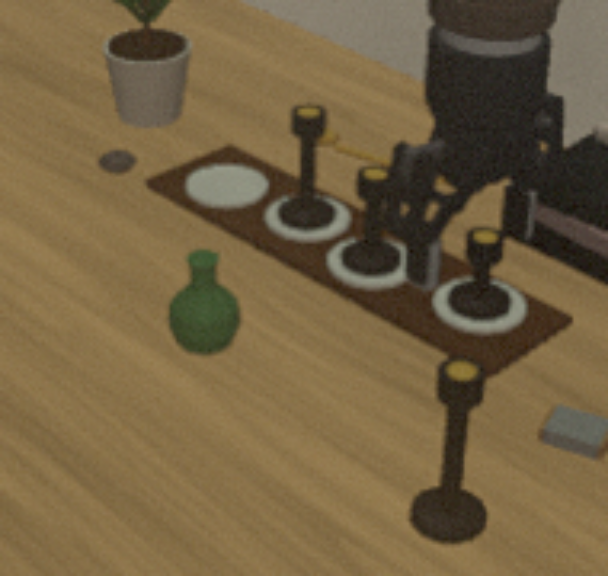

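Grasping the 136: down 0.1085 to a reported z of 0.090.

```bash
python3 -m handwheel '[[0,0,0,0.04,0,0.0005,-1],[0,0,0,0.075,0,0.0005,-1],[0,0,0,0.1,0,0.0005,-1],[0,0,0,0.1085,0,0.0005,-1],[0,0,0,0.1085,0,0.0005,-1],[0,0,0,0.1085,0,0.0005,0],[0,0,0,0.1085,0,0.0005,1],[0,0,0,0.1085,0,0.0005,1],[0,0,0,0.1085,0,0.0005,1],[0,0,0,0.1085,0,0.0005,1],[0,0,0,0.1085,0,0.0005,1],[0,0,0,0.1085,0,0.0005,1]]' 40
python3 - <<'E'
from h import *
c=bot.camera('side'); f=cv2.resize(c['frame'][190:310,240:360],None,fx=4,fy=4); cv2.imwrite('pics/s15z.png',f[...,::-1])
E
```

```text
time: 25.32
ee_pos: [0.427, -0.3026, 0.0907]
tcp_rot: [61.6, 89.9, -28.4]
wrist_force: [1.4, 0.3, 5.2]
opening: 0.0327
```

View pics/s15z.png

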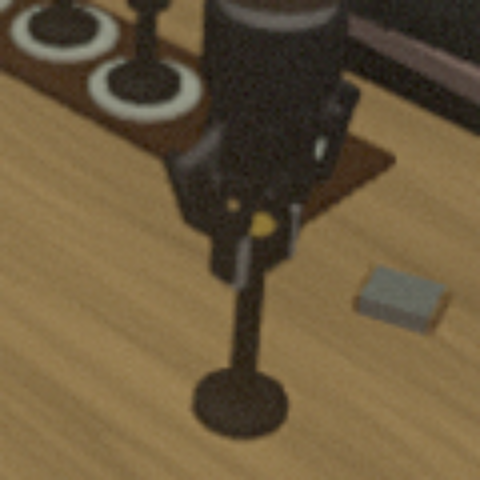

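```bash
python3 -m handwheel '[[0,0,0,-0.04,0,0,1],[0,0,0,-0.1,0,0,1],[0,0,0,-0.16,0,0,1],[0,0,0,-0.16,0.01,-0.05,1],[0,0,0,-0.16,0.03,-0.1,1],[0,0,0,-0.16,0.05,-0.15,1],[0,0,0,-0.16,0.07,-0.2,1],[0,0,0,-0.16,0.09,-0.25,1],[0,0,0,-0.16,0.11,-0.3,1],[0,0,0,-0.16,0.13,-0.35,1],[0,0,0,-0.16,0.15,-0.4,1],[0,0,0,-0.16,0.17,-0.45,1],[0,0,0,-0.16,0.1843,-0.481,1],[0,0,0,-0.16,0.1843,-0.481,1],[0,0,0,-0.16,0.1843,-0.481,1]]'; python3 -m handwheel '[[0,0,0,0.04,0,0,1],[0,0,0,0.08,0,0,1],[0,0,0,0.115,0,0,1],[0,0,0,0.133,0,0,1],[0,0,0,0.14,0,0,1],[0,0,0,0.143,0,0,1],[0,0,0,0.143,0,0,1]]'
python3 - <<'E'
from h import *
print(bot.get_obs()['ee_pos'])
c=bot.camera('side'); f=cv2.resize(c['frame'][130:250,190:310],None,fx=4.5,fy=4.5); cv2.imwrite('pics/s16z.png',f[...,::-1])
E
```

```text
time: 27.25
ee_pos: [0.6105, 0.1782, 0.2491]
tcp_rot: [-62.9, 89.9, -152.9]
wrist_force: [-0.3, -1.0, -3.2]
opening: 0.0326
time: 28.12
ee_pos: [0.6113, 0.1787, 0.1081]
tcp_rot: [105.1, 89.9, 15.1]
wrist_force: [0.4, -0.6, -3.8]
opening: 0.0328
[0.61126309 0.17868548 0.10807997]
```

View pics/s16z.png

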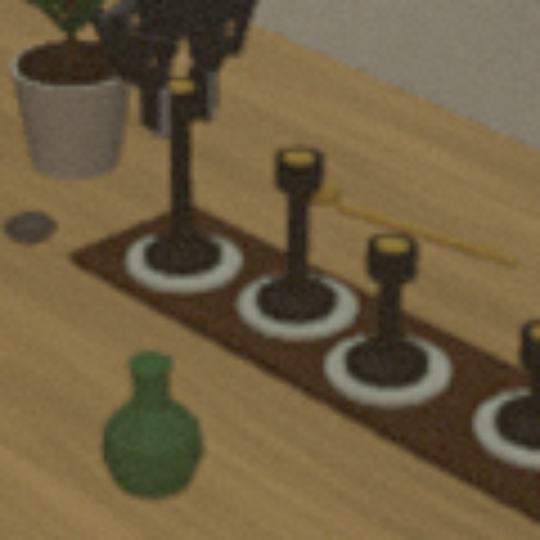

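```bash
python3 -m handwheel '[[0,0,0,0.001,0,0,1],[0,0,0,0.0018,0,0,1],[0,0,0,0.0018,0,0,1]]'; python3 -m handwheel '[[0,0,0,0,0,0,0.2],[0,0,0,0,0,0,-1],[0,0,0,0,0,0,-1],[0,0,0,0,0,0,-1],[0,0,0,0,0,0,-1],[0,0,0,-0.03,0,0,-1],[0,0,0,-0.06,0,0,-1],[0,0,0,-0.12,0,0,-1],[0,0,0,-0.12,0,0,-1],[0,0,0,-0.12,-0.05,0,-1],[0,0,0,-0.12,-0.1,0,-1],[0,0,0,-0.12,-0.15,0,-1],[0,0,0,-0.12,-0.2,-0.05,-1],[0,0,0,-0.12,-0.25,-0.1,-1],[0,0,0,-0.12,-0.27,-0.15,-1],[0,0,0,-0.12,-0.27,-0.18,-1],[0,0,0,-0.12,-0.27,-0.18,-1],[0,0,0,-0.12,-0.27,-0.18,-1]]'
python3 - <<'E'
from h import *
from meas import blobs
P={.152:(.6113,.1787),.130:(.6314,.0772),.108:(.6206,-.0238),.086:(.6428,-.1388)}
for n in('top','side'):
    c=bot.camera(n); save(c,n+'_end.png'); hsv=cv2.cvtColor(c['frame'],cv2.COLOR_RGB2HSV)
    m=(hsv[...,0]>15)&(hsv[...,0]<32)&(hsv[...,1]>130)&(hsv[...,2]>80)
    bs=blobs(m,8)
    for z,p in P.items():
        q=np.array(proj(c,[*p,z])); b=min(bs,key=lambda s:np.linalg.norm(s[0]-q))[0]
        print(n,z,np.round(at_z(c,*b,z)[:2]-p,4))
        y0,x0=135,165
    f=cv2.resize(c['frame'][130:270,130:370] if n=='top' else c['frame'][120:270,150:370],None,fx=3.2,fy=3.2); cv2.imwrite('pics/%s_endz.png'%n,f[...,::-1])
o=bot.get_obs();print(o['time'],o['ee_pos'],o['wrist_force'])
E
```

```text
time: 28.55
ee_pos: [0.6115, 0.1787, 0.1069]
tcp_rot: [100.7, 89.9, 10.7]
wrist_force: [-0.7, -0.7, 4.6]
opening: 0.0327
time: 30.8
ee_pos: [0.3407, 0.3582, 0.2247]
tcp_rot: [-32.5, 89.9, -122.5]
wrist_force: [-0.1, 0.2, -0.6]
opening: 0.0853
top 0.152 [-0.0011 -0.0011]
top 0.13 [-0.0015 -0.0006]
top 0.108 [-0.0006  0.0002]
top 0.086 [-0.0008 -0.0003]
side 0.152 [0.0015 0.0002]
side 0.13 [0.0006 0.0011]
side 0.108 [0.0218 0.0103]
side 0.086 [ 0.0007 -0.0007]
30.9 [0.34106035 0.35775378 0.22511312] [-0.37745805  0.30189407 -0.89528299]
```

View pics/top_endz.png

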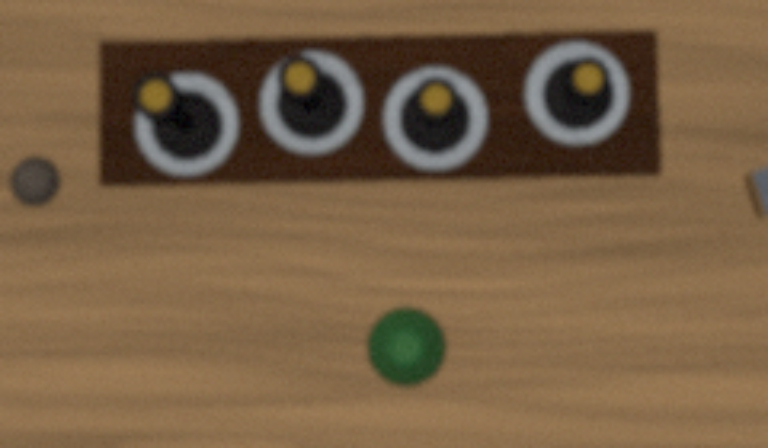

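View pics/side_endz.png

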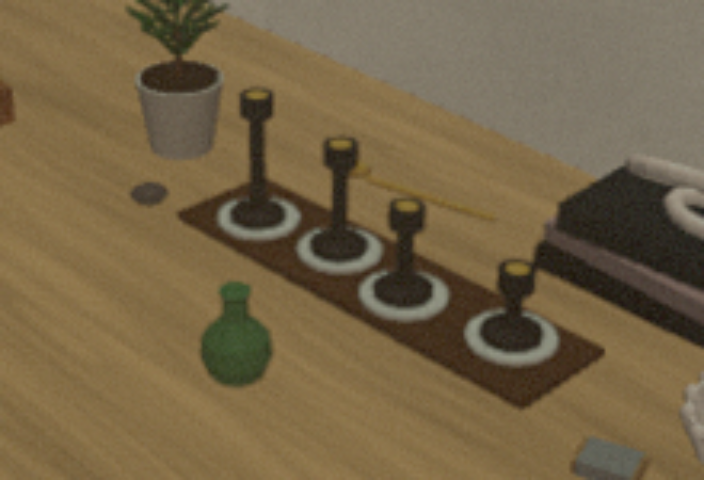

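All four sticks stand centred and rise towards the plant. The one outlier (side view of the 92) fits its brass top running into the brass spoon behind it; the top view gives 0.6 mm.

```bash
python3 -c "
from workcell import bot
bot.job_done()"
```

```text
the job is handed in; nothing more can be done
```

All four candlesticks are upright, let go and centred on the coasters. They rise towards the plant on the left: 136 mm on coaster 1, 114 on coaster 2, 92 on coaster 3 and 70 on coaster 4. The job was handed in at about 31 s, with the gripper clear of everything.

**Last checks:** In the top view, all four cups are within about 2 mm of the measured coaster centres. The side view agrees for three of them. For the 92 mm stick it read 24 mm off; I put that down to its brass top merging with the brass spoon behind it, since its top-view offset is 0.6 mm. The vase is standing in the last pictures where it was; I checked that by eye only.

**Disagreement with the robot's readings:** The reported TCP height was about 30 mm lower than the pictures showed. I set grasp heights from the pictures, placed each stick 16 mm above its grasp height, and confirmed each landing by the change in wrist force. Wrist force at the end of each move never exceeded about 7 N.

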